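Show the blue glaze test tile to the inspection camera

TASK

Swing the inspection camera's dust shutter fully aside by the lever with the red knob, then draw the blue glaze test tile out of the plywood rack without a finger touching its glazed face. Hold it up for the camera, in the air in front of the lens: blue face to the lens and square to it, glazed end up, the middle of the blue on the lens axis, 12 cm from the lens. Finish while still holding it there, quite still; leave the other two tiles, the two black-lidded jars, the white label roll and the black-capped marker where they are.

Things in the scene. Friction and masses are not known exactly. Their poses are not given: they have to be found in the camera images.
- tile_blue: ceramic glaze test tile, 72 x 48 x 9 mm, 35 g: blue glaze on 50 mm of one face, the other 22 mm bare and standing in the slot. Origin at the centre of the bare back face; x along the 72 mm towards the glazed end, y along the 48 mm, z out of the glazed face (at z = 9 mm). In the rack it stands on its bare end and leans back 18 degrees, x up, z to the rack's front and up. Its two long edges, 48 mm apart, are the place to grip it, close to the top, the fingers along its slope
- tile_brown: the same kind of tile with a brown glaze, standing in another of the rack's slots; same size and axes as tile_blue; leave it there
- tile_green: the same kind of tile with a green glaze, standing in another of the rack's slots; same size and axes as tile_blue; leave it there
- blue_glaze (a point): middle of the blue glaze, on its surface: 10 mm in x and 9 mm in z from tile_blue's origin
- rack: plywood tile rack, 186 x 84 mm, fixed to the bench; origin under its centre, x from front to rear, z up. Three slots one behind the other, 52 mm apart in x, which tile is in which varies. Each is 52 mm wide and 10.5 mm thick, leans back 18 degrees, and its front lip covers the lowest 16 mm of the tile, its back slat 34 mm; the side rails are 64 mm over all and 35 mm high; the tiles' tops stand 84 mm above the bench. Pull a tile out along its slope
- camera_head: inspection camera on its stand, ribbed metal body with a white ring light of 62 mm diameter round the lens, looking 20 degrees downwards. Origin at the centre of the lens front; the lens looks along -x (x points back into the camera), y is level, z is up in the camera's picture. Body and ring reach 32 mm from the axis and 99 mm back
- focus (a point): the point on the lens axis 120 mm in front of the lens (x = -120 mm of camera_head), where the middle of the glaze belongs; same axes as camera_head
- shutter (a joint): black dust shutter disc (42 mm) that hangs before the lens from a pivot 31 mm above the lens axis (camera_head z), turning about the lens axis direction. A lever of 6 mm rod stands up from the same pivot. Value 0 = shut, lever along camera_head z; it grows as the knob goes over to camera_head's -y side and the disc to +y; stop at 1.35 rad = fully aside. Starts at 0 to 0.25; friction of about 1 N at the knob, stays where it is left
- shutter_knob (a point): centre of the red ball (15 mm) at the lever's end, 44 mm from the pivot and 7.5 mm in front of the lens front plane; it can be pushed sideways from above with closed fingers along its arc
- stand: foot of the camera stand, grey plate 150 x 110 x 17 mm, fixed to the bench; origin under its centre, the camera looks to its -x. An upright post of 18 mm, 287 mm high, at x = +55 mm; the lens is at x = -55 mm, 225 mm above the bench
- jar_cobalt: blue glaze jar with black lid, 61 mm wide, 75 mm high, near the bag sealer's handle; origin under its centre; bystander
- jar_celadon: pale green glaze jar with black lid, 65 mm wide, 62 mm high, near the green tin; origin under its centre; bystander
- label_roll: white label roll, 60 mm wide, 26 mm high, lying flat; origin under its centre; bystander
- marker_black: white felt marker with black cap, 131 x 17 x 18 mm, lying along its y; origin under its centre; bystander
Mind the look-alikes: they are no part of the job. Leave any purple look-alike of the tile_blue alone.

How it is judged:
By the outcome, as a careful person would: the job done as asked, in the order asked, and still so for the second after the job is handed in, while the arm keeps its last pose, push and grip.
It also fails if it takes over 58 s, if anything falls off the work surface, if the arm or the gripper's body presses on something with over 40 N, if the wrist force passes 120 N, or if a joint passes its speed limit or range.

ROBOT

A 6-joint arm with a two-finger parallel gripper is mounted at the origin on the work surface; the furniture and walls round the work are solid. World frame = base frame: x ahead of the robot, y to its left, z up, the work surface at z = 0. Lengths are in m, angles in rad, forces in N, time in s.
With the tool pointing down it reaches from about 0.325 to 0.85 m from the base axis. Payload 15.5 kg.
Tool frame: the origin (TCP) lies between the finger pads; the fingertips stand 17 mm ahead of it and the grasp point (between the pads) lies 2 mm behind it (arm.tcp_to_tips is the distance from the TCP to the fingertips, in m); z points along the fingers, y is the line along which they close (so a half turn about z gives the same grasp; the last joint's range is limited). The gripper opens to 91 mm and grips with 3 to 60 N. Pads are 32 mm wide; open, the fingers measure 118 mm over their backs; the gripper's body (76 mm by 178 mm) begins 60 mm behind the grasp point.
Start: joints at [1.145, 0.494, 1.345, -0, 1.302, -0.096], TCP at [0.202, 0.591, 0.231] pointing down, gripper open.
Joint ranges: [-2.91, 2.91], [-0.82, 2.16], [0.22, 2.67], [-1.22, 4.37], [0.12, 2.79], [-3.08, 3.08]. Speed limits (rad/s): [1.89, 1.89, 2.57, 3.01, 3.01, 3.01].

INTERFACE

Orientations are given as a unit quaternion [x, y, z, w].
In Python, from workcell import sense, viewer, arm gives the robot as it stands. The module is installed in compiled form; this text tells all that it offers.
- The arm moves only by the tool arm_command, never from a script. Its argument "moves" is a list of rows, each an object of numbers: "grip": the opening, from -1 (shut) to 1 (fully open); "tx", "ty", "tz": the shift along the world's x, y, z in mm; "ax", "ay", "az": the turn, a rotation vector about the world's x, y, z in degrees. A call has 1 to 8 rows; each row is the pose to reach, as a shift and turn from the pose commanded when the call began; what a row does not reach only later rows make up. A row lasts 1/12 s, in which the tool goes at most 41.7 mm and 7.16 degrees, less where a joint would pass 70% of its speed; a pose out of reach is approached as far as the arm can. A call with a gripper value outside its range is refused whole. The fingers move at their own pace and stop on an object; "newtons" is the grip in N (left out, the last holds). Time passes only in rows, so rows that repeat a pose let the fingers close. It gives the time, the measured TCP pose, the force, the opening and the grip force at its end, in the units of the state.
- sense(): the state, without advancing time (a new reading comes with each control period).
- viewer.read_camera(name): name is "side" or "top" or "wrist"; returns a dict with "color" (384x512x3 uint8, red, green, blue), "fx", "fy", "cx", "cy" (pixels), "k1" (the pictures are not rectified: a ray, as slopes to the right and down, at radius r is drawn at 1 + k1 r^2 times it, then the intrinsics apply), "rvec" (rotation vector, rad) and "tvec" (3), from world to camera coordinates, as OpenCV has them; the wrist camera has in their place "mount" (4x4, takes a point from camera to tool coordinates, whose origin is the TCP and whose axes are the flange's). Camera axes: x right, y down, z forward; pixel columns grow to the right and rows downward; lengths in m; the calibration is good to about 2 mm. A picture is of the moment at which its call begins: read the wrist's pose just before it. There is no depth.
- arm.hand_in(): hands the job in; it is judged then, once.
The state is a dict: "time": time; "qpos": joint angles; "dq": joint speeds; "effort": joint torques, N m; "tool_pos": TCP position; "ee_rot": TCP orientation; "ft_force": force on the tool from outside, world axes, zero at the start; "torque": the same for the moment, N m; "opening": opening from 0.0 (shut) to 1.0 (fully open); "gripper_force": force on a finger pad.
Only numpy, scipy, OpenCV 4.12 (cv2) and the standard library are available. Lean on these libraries where they do the work, as an engineer would, in place of code of your own. Each camera call takes 0.05 s, during which the arm holds its last target. There are 200 camera calls.

## Working session

There is one attempt and no reset: what is moved stays moved. The work goes in short steps, Python scripts to look and compute and a tool call to move; the robot and the scene stay as the last step left them, time stands still between calls to the robot, and variables do not carry over. Pictures are saved under pics/ and viewed, at most 10 in all, crops included, and the job is handed in when it is done.

Besides the shell and the picture viewer there is one more tool, called after ">>>" as a command line: name --argument value ..., lists and objects as JSON in quotes. arm_command: Moves the arm, as the interface text tells. Its arguments: {"type":"object","properties":{"moves":{"type":"array","items":{"type":"object","properties":{"grip":{"type":"number"},"tx":{"type":"number"},"ty":{"type":"number"},"tz":{"type":"number"},"ax":{"type":"number"},"ay":{"type":"number"},"az":{"type":"number"}}}},"newtons":{"type":"number"}},"required":["moves"]}

```bash
mkdir -p pics; cat > h.py <<'E'
import numpy as np, cv2, pickle
from scipy.spatial.transform import Rotation as R
from workcell import sense, viewer, arm
def cam(name):
    s=sense(); c=viewer.read_camera(name)
    if 'mount' in c:
        T=np.eye(4);T[:3,:3]=R.from_quat(s['ee_rot']).as_matrix();T[:3,3]=s['tool_pos']
        W=T@np.array(c['mount']); c['R']=W[:3,:3].T; c['o']=W[:3,3]
    else:
        c['R']=cv2.Rodrigues(np.array(c['rvec'],float))[0]; c['o']=-c['R'].T@np.array(c['tvec']).ravel()
    return c
def ray(c,u,v):
    K=np.array([[c['fx'],0,c['cx']],[0,c['fy'],c['cy']],[0,0,1]])
    p=cv2.undistortPoints(np.array([[[u,v]]],float),K,np.array([c['k1'],0,0,0.]))[0,0]
    d=c['R'].T@np.array([p[0],p[1],1]); return c['o'],d/np.linalg.norm(d)
def onz(c,u,v,z):
    o,d=ray(c,u,v); return o+d*(z-o[2])/d[2]
def tri(*cuv):
    A=np.zeros((3,3));b=np.zeros(3);L=[ray(*x) for x in cuv]
    for o,d in L:
        P=np.eye(3)-np.outer(d,d);A+=P;b+=P@o
    x=np.linalg.solve(A,b); return x,[np.linalg.norm((np.eye(3)-np.outer(d,d))@(x-o)) for o,d in L]
def proj(c,p):
    K=np.array([[c['fx'],0,c['cx']],[0,c['fy'],c['cy']],[0,0,1]])
    return cv2.projectPoints((c['R']@(np.asarray(p,float)-c['o'])).reshape(1,1,3),np.zeros(3),np.zeros(3),K,np.array([c['k1'],0,0,0.]))[0].ravel()
def save(c,n,box=None,k=1):
    im=c['color'][...,::-1]
    if box: im=im[box[1]:box[3],box[0]:box[2]]
    cv2.imwrite('pics/'+n+'.png',cv2.resize(im,None,fx=k,fy=k,interpolation=cv2.INTER_CUBIC))
def dump(c,n): pickle.dump(c,open(n+'.pkl','wb'))
def load(n): return pickle.load(open(n+'.pkl','rb'))
E
python3 - <<'E'
from h import *
for n in ['side','top','wrist']:
    c=cam(n); dump(c,n+'0'); save(c,n+'0',k=1.5); print(n,c['o'].round(3),c['R'][2].round(2),c['fx'])
print({k:np.round(v,3) for k,v in sense().items()})
E
```

```text
side [ 0.061 -1.131  0.996] [ 0.31  0.73 -0.61] 441.3536795160659
top [ 0.195 -0.17   1.859] [ 0.15 -0.01 -0.99] 451.29847395669935
wrist [0.139 0.614 0.385] [ 0.23 -0.08 -0.97] 284.9601359101741
{'time': np.float64(0.15), 'qpos': array([ 1.145,  0.494,  1.346, -0.   ,  1.303, -0.096]), 'dq': array([-0.001, -0.002, -0.002,  0.001,  0.002, -0.002]), 'effort': array([ 1.0000e-03, -8.7920e+01, -3.8204e+01,  7.1000e-02,  5.0000e-02,
       -0.0000e+00]), 'tool_pos': array([0.202, 0.591, 0.23 ]), 'ee_rot': array([ 0.164,  0.986, -0.   , -0.   ]), 'ft_force': array([ 0.477,  0.587, -0.083]), 'torque': array([ 0.007,  0.001, -0.004]), 'gripper_force': np.float64(0.0), 'opening': np.float64(1.004)}
```

View pics/side0.png

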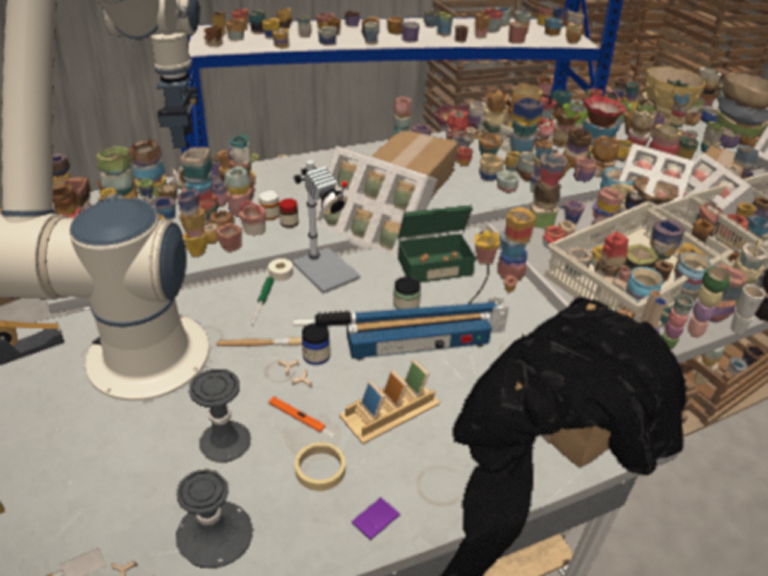

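View pics/top0.png

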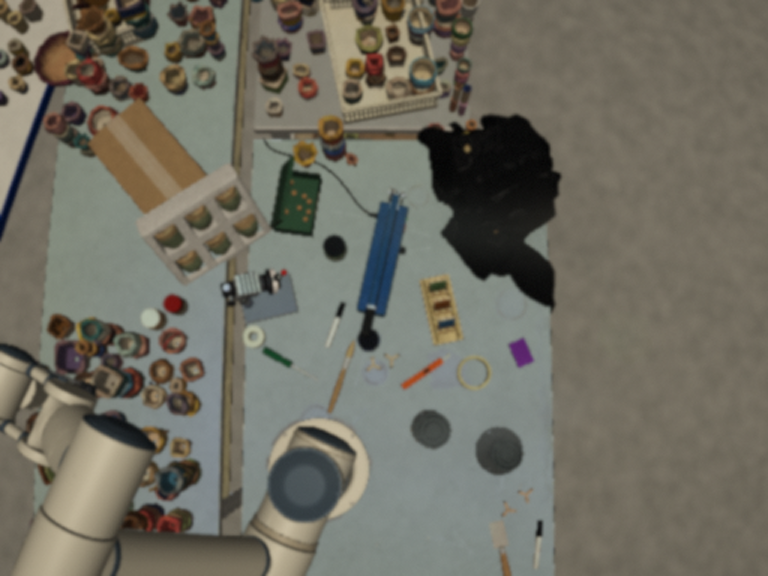

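The top view (1.5x) shows the rack at (441,310) with the blue tile at its near end, (446,325). The camera head is at (258,285), looking right and downwards, with the red knob at (284,272). A flat purple look-alike lies at (520,352), to be left alone. The upright blue tile in the rack is the one that fits. I'll confirm it and the camera head in one enlarged montage.

```bash
python3 - <<'E'
from h import *
s,t=load('side0'),load('top0')
def crop(c,x,y,w=50,h=37.5): 
    im=c['color'][int(y-h):int(y+h),int(x-w):int(x+w),::-1]; return cv2.resize(im,(400,300),interpolation=cv2.INTER_CUBIC)
m=np.vstack([np.hstack([crop(t,182,190),crop(s,218,135)]),np.hstack([crop(t,294,207),crop(s,262,262)])])
cv2.imwrite('pics/m.png',m)
E
```

```text
(no output)
```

View pics/m.png

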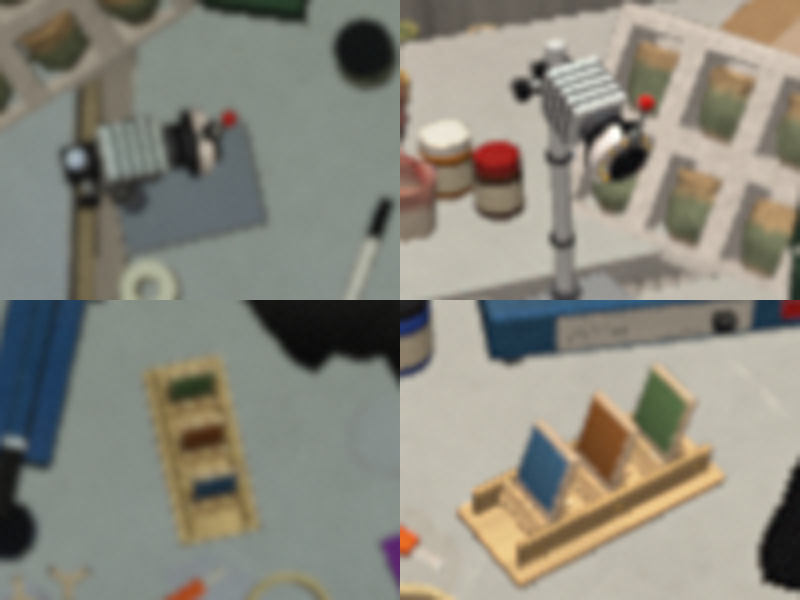

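The montage confirms it: the blue tile is in the rack's front slot (top crop at (215,487), side crop at (543,470)), with brown and green behind it. The shutter disc covers the lens and the red knob is at (229,118) in the top crop and (647,103) in the side crop. Now I'll work out positions.

```bash
python3 - <<'E'
from h import *
s,t=load('side0'),load('top0')
def mask(c,box,f):
    x0,y0,x1,y1=box; h=cv2.cvtColor(c['color'][y0:y1,x0:x1],cv2.COLOR_RGB2HSV).astype(int)
    m=f(h[...,0],h[...,1],h[...,2]); v,u=np.nonzero(m); return u.mean()+x0,v.mean()+y0,len(u)
red=lambda h,S,v:((h<8)|(h>172))&(S>130)&(v>90)
a=mask(t,(183,176,196,187),red);b=mask(s,(224,118,236,128),red);print(a,b)
k,e=tri((t,*a[:2]),(s,*b[:2]));print('knob',k.round(4),e)
T=lambda u,v:(u/4+132-.375,v/4+152-.375)
S=lambda u,v:((u-400)/4+168-.375,v/4+97-.375)
TR=lambda u,v:(u/4+244-.375,(v-300)/4+169-.375)
SR=lambda u,v:((u-400)/4+212-.375,(v-300)/4+224-.375)
print('ring',tri((t,*T(212,152)),(s,*S(622,150))))
print('post',onz(t,*T(75,160),.287), tri((t,*T(75,160)),(s,*S(557,47))))
for p in [(135,252),(267,220),(243,122)]: print('plate',onz(t,*T(*p),.017).round(3))
for p in [(183,543),(257,527),(220,355),(147,370)]: print('rack',onz(t,*TR(*p),.008).round(3))
for p in [(460,510),(522,585),(722,475)]: print('rackS',onz(s,*SR(*p),.004).round(3))
print('blue topL',onz(t,*TR(193,480),.084),'topR',onz(t,*TR(236,474),.084))
print('blueS',onz(s,*SR(537,423),.082),onz(s,*SR(575,460),.082))
E
```

```text
(np.float64(188.83333333333334), np.float64(181.16666666666666), 6) (np.float64(229.3846153846154), np.float64(122.38461538461539), 13)
knob [0.4855 0.0633 0.2907] [np.float64(0.00036263093176407097), np.float64(0.00036263093176408415)]
ring (array([0.46719407, 0.08509086, 0.23736151]), [np.float64(0.0036706650571598828), np.float64(0.003670665057159929)])
post [0.44781776 0.2006634  0.287     ] (array([0.4504266 , 0.20176218, 0.2808964 ]), [np.float64(0.0016535804348137386), np.float64(0.0016535804348136694)])
plate [0.395 0.198 0.017]
plate [0.429 0.062 0.017]
plate [0.532 0.089 0.017]
rack [ 0.337 -0.313  0.008]
rack [ 0.354 -0.39   0.008]
rack [ 0.534 -0.353  0.008]
rack [ 0.518 -0.277  0.008]
rackS [ 0.338 -0.312  0.004]
rackS [ 0.356 -0.394  0.004]
rackS [ 0.534 -0.351  0.004]
blue topL [ 0.39414237 -0.3177055   0.084     ] topR [ 0.40022841 -0.3605128   0.084     ]
blueS [ 0.39552982 -0.31950677  0.082     ] [ 0.4071672 -0.3622148  0.082    ]
```

```bash
cat > g.py <<'E'
from h import *
LENS=np.array([.4755,.095,.225]); YAW=104.0
def camR(yaw=None):
    a=np.radians(YAW if yaw is None else yaw); xs=np.array([np.cos(a),np.sin(a),0]); z=np.array([0,0,1.]); c,s=np.cos(np.radians(20)),np.sin(np.radians(20))
    return np.c_[c*xs+s*z,np.cross(z,xs),c*z-s*xs]
def holdR(): X,Y,Z=camR().T; return np.c_[X,-Y,-Z]
def cpt(x,u,w): return LENS+camR()@(np.array([x,-u,w])/1000)   # u towards -y_c
def go(p,Rt,s=None):
    s=s or sense(); d=(np.asarray(p)-s['tool_pos'])*1000
    r=(R.from_matrix(Rt)*R.from_quat(s['ee_rot']).inv()).as_rotvec(degrees=True); print('shift',d.round(1),'turn',r.round(2))
def tip(p,Rt,d=.017): return np.asarray(p)-Rt[:,2]*d  # TCP for tips at p
E
python3 - <<'E'
from g import *
go(tip(cpt(-15,-30,147),holdR()),holdR())
E
```

```text
shift [ 261.1 -571.4  143.5] turn [ 15.39  14.05 -56.51]
```

>>> arm_command --moves '[{"tz": 40, "grip": -1}, {"tz": 90, "grip": -1}, {"tz": 143, "ty": -20, "grip": -1}, {"tx": 18, "ty": -50, "tz": 170, "ax": 2, "ay": 2, "az": -7, "grip": -1}, {"tx": 35, "ty": -85, "tz": 170, "ax": 4, "ay": 3, "az": -14, "grip": -1}, {"tx": 52, "ty": -120, "tz": 170, "ax": 6, "ay": 5, "az": -21, "grip": -1}, {"tx": 70, "ty": -155, "tz": 170, "ax": 7.5, "ay": 7, "az": -28, "grip": -1}, {"tx": 88, "ty": -190, "tz": 170, "ax": 9, "ay": 8, "az": -33, "grip": -1}]'

```text
invalid input at $.moves[0]: expected keys grip, tx, ty, tz, ax, ay, az
```

```bash
python3 - <<'E'
from g import *
go(tip(cpt(-15,-30,147),holdR()),holdR())
E
```

```text
shift [ 261.1 -571.4  143.5] turn [ 15.39  14.05 -56.51]
```

All keys are required.

>>> arm_command --moves '[{"tx": 0, "ty": 0, "tz": 40, "ax": 0, "ay": 0, "az": 0, "grip": -1}, {"tx": 0, "ty": 0, "tz": 80, "ax": 0, "ay": 0, "az": 0, "grip": -1}, {"tx": 0, "ty": -15, "tz": 118, "ax": 0, "ay": 0, "az": 0, "grip": -1}, {"tx": 15, "ty": -40, "tz": 145, "ax": 2, "ay": 2, "az": -6, "grip": -1}, {"tx": 30, "ty": -70, "tz": 165, "ax": 4, "ay": 3, "az": -12, "grip": -1}, {"tx": 46, "ty": -105, "tz": 170, "ax": 6, "ay": 5, "az": -18, "grip": -1}, {"tx": 62, "ty": -140, "tz": 170, "ax": 7, "ay": 6, "az": -24, "grip": -1}, {"tx": 78, "ty": -175, "tz": 170, "ax": 8, "ay": 7, "az": -30, "grip": -1}]'

```text
time: 0.82
tool_pos: [0.2807, 0.4147, 0.4013]
ee_rot: [0.415, 0.905, 0.059, -0.071]
ft_force: [1.4, 0.0, -0.2]
opening: 0.445
gripper_force: 0.0
```

```bash
python3 - <<'E'
from g import *
go(tip(cpt(-15,-30,147),holdR()),holdR())
E
```

```text
shift [ 182.7 -395.1  -27.4] turn [  7.49   6.96 -26.18]
```

>>> arm_command --moves '[{"tx": 183, "ty": -395, "tz": 0, "ax": 7.5, "ay": 7, "az": -26, "grip": -1}, {"tx": 183, "ty": -395, "tz": 0, "ax": 7.5, "ay": 7, "az": -26, "grip": -1}, {"tx": 183, "ty": -395, "tz": 0, "ax": 7.5, "ay": 7, "az": -26, "grip": -1}, {"tx": 183, "ty": -395, "tz": 0, "ax": 7.5, "ay": 7, "az": -26, "grip": -1}, {"tx": 183, "ty": -395, "tz": 0, "ax": 7.5, "ay": 7, "az": -26, "grip": -1}, {"tx": 183, "ty": -395, "tz": 0, "ax": 7.5, "ay": 7, "az": -26, "grip": -1}, {"tx": 183, "ty": -395, "tz": 0, "ax": 7.5, "ay": 7, "az": -26, "grip": -1}, {"tx": 183, "ty": -395, "tz": 0, "ax": 7.5, "ay": 7, "az": -26, "grip": -1}]'

```text
time: 1.48
tool_pos: [0.4125, 0.1301, 0.401]
ee_rot: [0.603, 0.778, 0.106, -0.137]
ft_force: [1.9, 0.9, 0.5]
opening: 0.004
gripper_force: 0.0
```

>>> arm_command --moves '[{"tx": 45, "ty": -98, "tz": 0, "ax": 0, "ay": 0, "az": 0, "grip": -1}, {"tx": 45, "ty": -98, "tz": 0, "ax": 0, "ay": 0, "az": 0, "grip": -1}, {"tx": 45, "ty": -98, "tz": 0, "ax": 0, "ay": 0, "az": 0, "grip": -1}]'

```text
time: 1.73
tool_pos: [0.4585, 0.0307, 0.4005]
ee_rot: [0.604, 0.778, 0.106, -0.137]
ft_force: [-0.2, 0.1, -0.4]
opening: 0.006
gripper_force: 0.0
```

```bash
python3 - <<'E'
from g import *
go(tip(cpt(-15,-30,147),holdR()),holdR())
c=cam('wrist');dump(c,'w1');save(c,'w1',k=1.5)
for p in [(0,0,0),(-7.5,0,75),(55,0,0)]: print(p,proj(c,cpt(*p)))
E
```

```text
shift [  4.9 -11.  -26.5] turn [ 0.06 -0.02 -0.36]
(0, 0, 0) [287.08387643 184.41133066]
(-7.5, 0, 75) [293.78667812 208.43552715]
(55, 0, 0) [288.29757404 138.61139921]
```

View pics/w1.png

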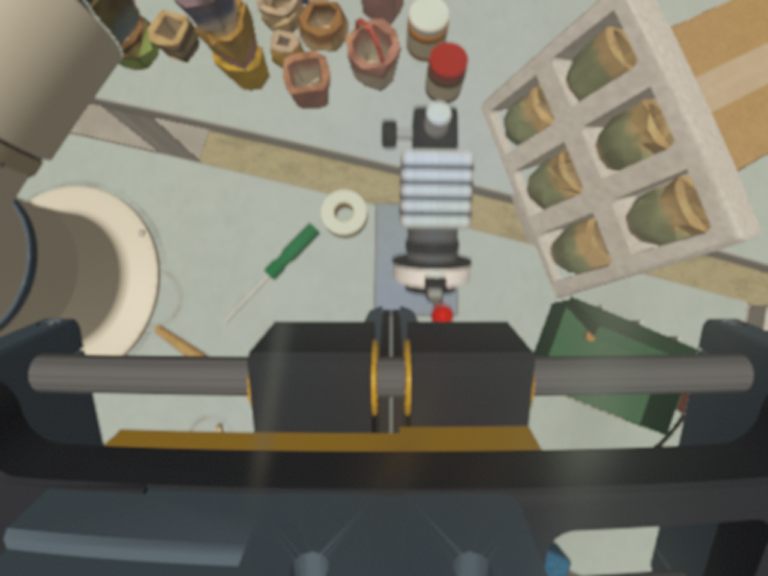

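The knob is at (442,314) in the picture, which is (294.7,209.3) in camera pixels against a predicted (293.8,208.4). The model fits and the lever is almost at 0. Next are the push waypoints.

```bash
python3 - <<'E'
from g import *
c=load('w1')
print('post',proj(c,[*cpt(0,0,0)[:2]+.11*np.array([np.cos(np.radians(104)),np.sin(np.radians(104))]),.287]),'seen 292 75')
for w in [(-15,-33,80),(-15,-33,67),(-15,13,67),(-15,22,64),(-15,32,58),(-15,36,52),(-15,38,48),(-15,38,45)]: print(w); go(tip(cpt(*w),holdR()),holdR())
E
```

```text
post [291.71728001  73.24540206] seen 292 75
(-15, -33, 80)
shift [ -5.   12.5 -89. ] turn [ 0.11 -0.03 -0.28]
(-15, -33, 67)
shift [  -6.1   16.8 -101.2] turn [ 0.11 -0.03 -0.28]
(-15, 13, 67)
shift [  38.6   28.  -101.2] turn [ 0.11 -0.03 -0.28]
(-15, 22, 64)
shift [  47.1   31.1 -104.1] turn [ 0.11 -0.03 -0.28]
(-15, 32, 58)
shift [  56.3   35.6 -109.7] turn [ 0.11 -0.03 -0.28]
(-15, 36, 52)
shift [  59.7   38.5 -115.3] turn [ 0.11 -0.03 -0.28]
(-15, 38, 48)
shift [  61.3   40.3 -119.1] turn [ 0.11 -0.03 -0.28]
(-15, 38, 45)
shift [  61.    41.3 -121.9] turn [ 0.11 -0.03 -0.28]
```

>>> arm_command --moves '[{"tx": -5, "ty": 5, "tz": -35, "ax": 0, "ay": 0, "az": 0, "grip": -1}, {"tx": -5, "ty": 10, "tz": -70, "ax": 0, "ay": 0, "az": 0, "grip": -1}, {"tx": -6, "ty": 16.8, "tz": -101, "ax": 0, "ay": 0, "az": 0, "grip": -1}, {"tx": 6, "ty": 20, "tz": -101, "ax": 0, "ay": 0, "az": 0, "grip": -1}, {"tx": 14, "ty": 22, "tz": -101, "ax": 0, "ay": 0, "az": 0, "grip": -1}, {"tx": 22, "ty": 24, "tz": -101, "ax": 0, "ay": 0, "az": 0, "grip": -1}, {"tx": 30, "ty": 26, "tz": -101, "ax": 0, "ay": 0, "az": 0, "grip": -1}, {"tx": 38.5, "ty": 28, "tz": -101, "ax": 0, "ay": 0, "az": 0, "grip": -1}]'

```text
time: 2.45
tool_pos: [0.4974, 0.0623, 0.3011]
ee_rot: [0.603, 0.779, 0.106, -0.136]
ft_force: [-2.0, -0.6, 0.1]
opening: 0.0
gripper_force: 0.7
```

>>> arm_command --moves '[{"tx": 8.5, "ty": 3, "tz": -3, "ax": 0, "ay": 0, "az": 0, "grip": -1}, {"tx": 18, "ty": 7.5, "tz": -8.5, "ax": 0, "ay": 0, "az": 0, "grip": -1}, {"tx": 21, "ty": 10.5, "tz": -14, "ax": 0, "ay": 0, "az": 0, "grip": -1}, {"tx": 22.8, "ty": 12.3, "tz": -18, "ax": 0, "ay": 0, "az": 0, "grip": -1}]'

```text
time: 2.78
tool_pos: [0.5197, 0.0749, 0.2814]
ee_rot: [0.603, 0.779, 0.106, -0.137]
ft_force: [-3.6, -10.4, 27.2]
opening: 0.007
gripper_force: 14.6
```

```bash
python3 - <<'E'
from g import *
print(sense()['ft_force'])
go(tip(cpt(-15,38,48),holdR()),holdR())
c=cam('wrist');s=cam('side')
for th in (.9,1.1,1.25,1.35): print(th,proj(c,cpt(-7.5,44*np.sin(th),31+44*np.cos(th))),proj(s,cpt(-7.5,44*np.sin(th),31+44*np.cos(th))))
a=cv2.resize(c['color'][150:285,200:380],(400,300));b=cv2.resize(s['color'][105:165,180:260],(400,300),interpolation=cv2.INTER_CUBIC)
cv2.imwrite('pics/k1.png',np.hstack([a,b])[...,::-1])
E
```

```text
[ -3.57853362 -10.41155197  27.1880136 ]
shift [ 1.5 -6.  -0.5] turn [ 0.04  0.04 -0.49]
0.9 [254.7924875  236.73873716] [236.37457239 122.51024844]
1.1 [262.64314453 232.18026804] [237.11182497 123.63828156]
1.25 [266.52857967 228.67585982] [237.37812889 124.6701817 ]
1.35 [268.18878224 226.35735586] [237.41700889 125.43323641]
```

View pics/k1.png

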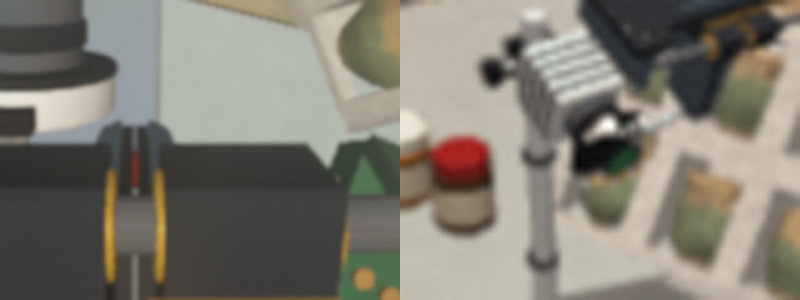

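The shutter is at its stop: about 27 N along camera z with the knob at the 1.35 rad position. The red knob sits under the tips at (135,170), and in the side crop the disc is aside. I'll retract and check.

>>> arm_command --moves '[{"tx": 2, "ty": -10, "tz": 28, "ax": 0, "ay": 0, "az": 0, "grip": -1}, {"tx": 5, "ty": -24, "tz": 60, "ax": 0, "ay": 0, "az": 0, "grip": -1}, {"tx": 5, "ty": -60, "tz": 75, "ax": 0, "ay": 0, "az": 0, "grip": -0.5}, {"tx": 0, "ty": -100, "tz": 75, "ax": 0, "ay": 0, "az": 0, "grip": 0.3}, {"tx": 0, "ty": -100, "tz": 75, "ax": 0, "ay": 0, "az": 0, "grip": 0.3}]'

```text
time: 3.3
tool_pos: [0.5188, -0.0306, 0.3571]
ee_rot: [0.604, 0.778, 0.106, -0.136]
ft_force: [0.2, -0.1, -1.3]
opening: 0.191
gripper_force: 0.0
```

```bash
cat >> g.py <<'E'
RYAW=12.0; TOP=np.array([.398,-.340,.083])  # middle of the tile's upper end
def tileR():
    a=np.radians(RYAW); X=np.array([np.cos(a),np.sin(a),0]); z=np.array([0,0,1.]); c,s=np.cos(np.radians(18)),np.sin(np.radians(18))
    x=s*X+c*z; zt=-c*X+s*z; return np.c_[x,np.cross(zt,x),zt]
def rackR(): x,y,z=tileR().T; return np.c_[z,y,-x]
E
python3 - <<'E'
from g import *
s=cam('side');t=cam('top');x=np.array([1,1])
for th in (0,.9,1.1,1.25,1.35): print(th,proj(t,cpt(-7.5,44*np.sin(th),31+44*np.cos(th))),proj(s,cpt(-7.5,44*np.sin(th),31+44*np.cos(th))))
for n,c,b in(('t',t,(180,170,205,190)),('s',s,(222,112,248,134))):
    h=cv2.cvtColor(c['color'][b[1]:b[3],b[0]:b[2]],cv2.COLOR_RGB2HSV).astype(int); v,u=np.nonzero(((h[...,0]<8)|(h[...,0]>172))&(h[...,1]>120)&(h[...,2]>70)); print(n,u.mean()+b[0],v.mean()+b[1],len(u))
print(tileR()); R_=rackR(); go(TOP+tileR()[:,0]*.10,R_)
E
```

```text
0 [188.75783656 181.54353433] [228.65662166 121.90981629]
0.9 [185.78056747 173.52527495] [236.37457239 122.51024844]
1.1 [185.10681713 172.81956057] [237.11182497 123.63828156]
1.25 [184.63712649 172.60289967] [237.37812889 124.6701817 ]
1.35 [184.34677262 172.60900056] [237.41700889 125.43323641]
t 184.4 172.2 5
s 237.875 125.875 8
[[ 3.02264232e-01 -2.07911691e-01 -9.30273650e-01]
 [ 6.42482458e-02  9.78147601e-01 -1.97735768e-01]
 [ 9.51056516e-01 -1.38777878e-17  3.09016994e-01]]
shift [ -90.3 -307.1 -178.4] turn [-1.12 -1.89 87.64]
```

The knob is seen at side (237.9,125.9), where 1.35 rad predicts (237.4,125.4), so the shutter is fully aside. Now to the rack.

>>> arm_command --moves '[{"tx": -45, "ty": -150, "tz": -20, "ax": -0.6, "ay": -1, "az": 45, "grip": 0.6}, {"tx": -45, "ty": -150, "tz": -20, "ax": -0.6, "ay": -1, "az": 45, "grip": 0.6}, {"tx": -45, "ty": -150, "tz": -20, "ax": -0.6, "ay": -1, "az": 45, "grip": 0.6}, {"tx": -45, "ty": -150, "tz": -20, "ax": -0.6, "ay": -1, "az": 45, "grip": 0.6}, {"tx": -90, "ty": -307, "tz": -100, "ax": -1.1, "ay": -1.9, "az": 87.6, "grip": 0.6}, {"tx": -90, "ty": -307, "tz": -100, "ax": -1.1, "ay": -1.9, "az": 87.6, "grip": 0.6}, {"tx": -90, "ty": -307, "tz": -140, "ax": -1.1, "ay": -1.9, "az": 87.6, "grip": 0.6}, {"tx": -90, "ty": -307, "tz": -140, "ax": -1.1, "ay": -1.9, "az": 87.6, "grip": 0.6}]'

```text
time: 4.07
tool_pos: [0.4364, -0.3064, 0.2418]
ee_rot: [0.153, 0.975, 0.028, -0.159]
ft_force: [0.1, 0.1, -0.3]
opening: 0.792
gripper_force: 0.0
```

```bash
python3 - <<'E'
from g import *
print(sense()['qpos']);go(TOP+tileR()[:,0]*.10,rackR())
E
```

```text
[-0.65922512  0.51659663  1.3226707  -0.10290422  1.61102627 -1.90722533]
shift [ -8.2 -27.2 -63.7] turn [-0.42 -0.61 29.88]
```

>>> arm_command --moves '[{"tx": -8, "ty": -27, "tz": -40, "ax": -0.4, "ay": -0.6, "az": 29.9, "grip": 0.6}, {"tx": -8, "ty": -27, "tz": -64, "ax": -0.4, "ay": -0.6, "az": 29.9, "grip": 0.6}, {"tx": -8, "ty": -27, "tz": -64, "ax": -0.4, "ay": -0.6, "az": 29.9, "grip": 0.6}, {"tx": -8, "ty": -27, "tz": -64, "ax": -0.4, "ay": -0.6, "az": 29.9, "grip": 0.6}, {"tx": -8, "ty": -27, "tz": -64, "ax": -0.4, "ay": -0.6, "az": 29.9, "grip": 0.6}, {"tx": -8, "ty": -27, "tz": -64, "ax": -0.4, "ay": -0.6, "az": 29.9, "grip": 0.6}]'

```text
time: 4.57
tool_pos: [0.4287, -0.3313, 0.179]
ee_rot: [-0.1, 0.983, -0.016, -0.156]
ft_force: [0.5, -0.4, 0.3]
opening: 0.799
gripper_force: 0.0
```

```bash
python3 - <<'E'
from g import *
go(TOP+tileR()[:,0]*.10,rackR())
c=cam('wrist');dump(c,'w2');save(c,'w2',k=1.5)
M=tileR()
for a,b in((0,24),(0,-24),(-50,24),(-50,-24)): print(a,b,proj(c,TOP+M@[a/1000,b/1000,.0045])*1.5)
E
```

```text
shift [-0.5 -2.3 -0.9] turn [-0.03 -0.03  0.4 ]
0 24 [423.72862301 287.37570245]
0 -24 [345.72479953 288.00640686]
-50 24 [418.32898926 271.21715122]
-50 -24 [352.48393458 271.75085514]
```

View pics/w2.png

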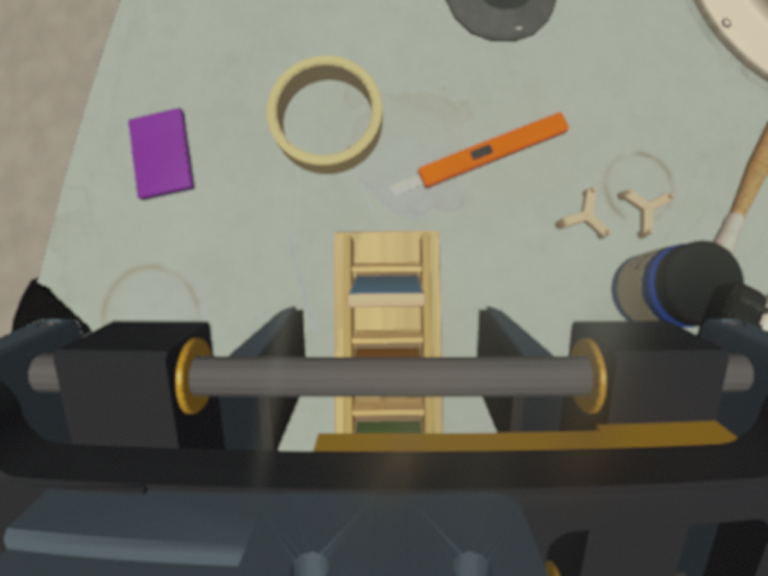

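The blue tile's pale end face spans about (348..424, 290..305), within 1 to 2 mm of the prediction, and the rack rails run straight down the picture, so yaw is right. The purple tile lies away at (160,153). I'll refine the end-face centre with edges.

```bash
python3 - <<'E'
from g import *
c=load('w2');im=c['color']
print('rows @u=257', [tuple(im[v,257]) for v in range(184,207)])
r=int(199);hs=cv2.cvtColor(im,cv2.COLOR_RGB2HSV)
for v in (197,199,201): print(v,[(u,int(im[v,u].sum()),int(hs[v,u,1])) for u in list(range(226,240))+list(range(276,290))])
M=tileR()
for z in (.0045,-.0045): print(z,proj(c,TOP+M@[0,0,z]), proj(c,TOP+M@[0,.024,z]),proj(c,TOP+M@[0,-.024,z]))
E
```

```text
rows @u=257 [(np.uint8(86), np.uint8(88), np.uint8(85)), (np.uint8(71), np.uint8(83), np.uint8(86)), (np.uint8(70), np.uint8(83), np.uint8(89)), (np.uint8(71), np.uint8(84), np.uint8(91)), (np.uint8(72), np.uint8(86), np.uint8(94)), (np.uint8(72), np.uint8(89), np.uint8(96)), (np.uint8(73), np.uint8(90), np.uint8(98)), (np.uint8(74), np.uint8(91), np.uint8(100)), (np.uint8(73), np.uint8(92), np.uint8(102)), (np.uint8(75), np.uint8(95), np.uint8(106)), (np.uint8(92), np.uint8(107), np.uint8(117)), (np.uint8(139), np.uint8(137), np.uint8(131)), (np.uint8(179), np.uint8(165), np.uint8(136)), (np.uint8(192), np.uint8(179), np.uint8(140)), (np.uint8(194), np.uint8(181), np.uint8(142)), (np.uint8(193), np.uint8(180), np.uint8(141)), (np.uint8(194), np.uint8(178), np.uint8(140)), (np.uint8(194), np.uint8(176), np.uint8(138)), (np.uint8(192), np.uint8(172), np.uint8(134)), (np.uint8(187), np.uint8(167), np.uint8(128)), (np.uint8(183), np.uint8(163), np.uint8(119)), (np.uint8(190), np.uint8(171), np.uint8(120)), (np.uint8(195), np.uint8(176), np.uint8(123))]
197 [(226, 475, 94), (227, 471, 95
[... 828 characters left out ...]
8, 110), (287, 423, 104), (288, 452, 95), (289, 469, 94)]
201 [(226, 474, 94), (227, 469, 96), (228, 459, 101), (229, 445, 109), (230, 440, 107), (231, 451, 96), (232, 480, 82), (233, 503, 75), (234, 509, 72), (235, 510, 72), (236, 510, 72), (237, 510, 72), (238, 510, 72), (239, 510, 72), (276, 507, 74), (277, 506, 75), (278, 505, 74), (279, 506, 75), (280, 505, 74), (281, 500, 76), (282, 476, 79), (283, 448, 91), (284, 436, 104), (285, 432, 110), (286, 421, 111), (287, 426, 104), (288, 451, 97), (289, 469, 94)]
0.0045 [256.48035202 191.79369284] [282.48574867 191.58380163] [230.48319968 192.00427124]
-0.0045 [256.58475027 201.19639138] [282.37803587 200.983486  ] [230.79939263 201.39917571]
```

```bash
sed -i 's/^RYAW=12.0; TOP=.*/RYAW=12.0; TOP=np.array([.4003,-.3390,.0826])/' g.py; python3 - <<'E'
from g import *
for d in (.03,-.014): go(TOP+tileR()[:,0]*d,rackR())
E
```

```text
shift [-19.4  -5.3 -68. ] turn [-0.   -0.01  0.55]
shift [ -32.7   -8.1 -109.9] turn [-0.   -0.01  0.55]
```

>>> arm_command --moves '[{"tx": -10, "ty": -3, "tz": -34, "ax": 0, "ay": 0, "az": 0.5, "grip": 0.6}, {"tx": -19.4, "ty": -5.3, "tz": -68, "ax": 0, "ay": 0, "az": 0.5, "grip": 0.6}, {"tx": -26, "ty": -6.7, "tz": -89, "ax": 0, "ay": 0, "az": 0.5, "grip": 0.6}, {"tx": -32.7, "ty": -8.1, "tz": -110, "ax": 0, "ay": 0, "az": 0.5, "grip": 0.6}, {"tx": -32.7, "ty": -8.1, "tz": -110, "ax": 0, "ay": 0, "az": 0.5, "grip": 0.6}]'

```text
time: 5.03
tool_pos: [0.3934, -0.3398, 0.0662]
ee_rot: [-0.102, 0.982, -0.014, -0.158]
ft_force: [-1.0, 0.2, -0.4]
opening: 0.802
gripper_force: 0.0
```

```bash
python3 - <<'E'
from g import *
go(TOP+tileR()[:,0]*-.014,rackR()); print(sense()['ft_force'])
c=cam('wrist');dump(c,'w3');save(c,'w3',(170,100,400,260),3)
M=tileR()
for z in (.0045,-.0045): print(z, proj(c,TOP+M@[0,.024,z]),proj(c,TOP+M@[0,-.024,z]))
E
```

```text
shift [ 2.6 -0.1  3.1] turn [-0.18 -0.24  0.18]
[-0.96256988  0.17619751 -0.44775422]
0.0045 [303.2089495  249.22434503] [211.18890559 249.62705495]
-0.0045 [302.5772949  264.82263552] [212.01340064 265.2312054 ]
```

View pics/w3.png

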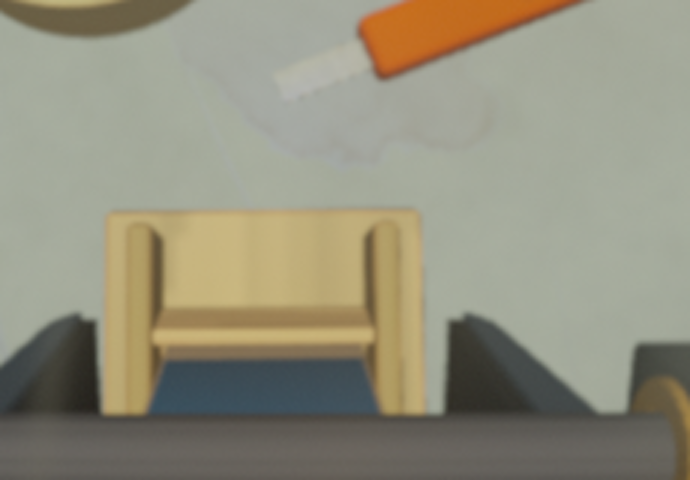

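Both fingers straddle the tile: inner edges are at 97 and 447, the tile at 150..380. I'll correct by 3 mm and close.

>>> arm_command --moves '[{"tx": 2.5, "ty": 0.3, "tz": 3, "ax": 0, "ay": 0, "az": 0, "grip": 0.4}, {"tx": 2.5, "ty": 0.3, "tz": 3, "ax": 0, "ay": 0, "az": 0, "grip": 0.2}, {"tx": 2.5, "ty": 0.3, "tz": 3, "ax": 0, "ay": 0, "az": 0, "grip": 0.1}, {"tx": 2.5, "ty": 0.3, "tz": 3, "ax": 0, "ay": 0, "az": 0, "grip": 0.0}, {"tx": 2.5, "ty": 0.3, "tz": 3, "ax": 0, "ay": 0, "az": 0, "grip": -0.2}, {"tx": 2.5, "ty": 0.3, "tz": 3, "ax": 0, "ay": 0, "az": 0, "grip": -0.2}, {"tx": 2.5, "ty": 0.3, "tz": 3, "ax": 0, "ay": 0, "az": 0, "grip": -0.2}]' --newtons 15

```text
time: 5.67
tool_pos: [0.3988, -0.3408, 0.073]
ee_rot: [-0.104, 0.982, -0.017, -0.155]
ft_force: [1.6, 2.4, 8.6]
opening: 0.526
gripper_force: 15.0
```

```bash
python3 - <<'E'
from g import *
s=sense();print(s['opening'],s['gripper_force'],s['ft_force'],s['torque']);go(TOP+tileR()[:,0]*-.014,rackR()); print((tileR()[:,0]*100).round(1))
E
```

```text
0.5255312096199289 15.000741630792618 [1.6478652  2.42844713 8.62306403] [ 0.20363058 -0.10080084 -0.06653701]
shift [-2.8  0.9 -3.7] turn [ 0.06  0.06 -0.09]
[30.2  6.4 95.1]
```

>>> arm_command --moves '[{"tx": 0.9, "ty": 0.2, "tz": 3, "ax": 0, "ay": 0, "az": 0, "grip": -0.2}, {"tx": 2.7, "ty": 0.6, "tz": 8.6, "ax": 0, "ay": 0, "az": 0, "grip": -0.2}, {"tx": 6, "ty": 1.3, "tz": 19, "ax": 0, "ay": 0, "az": 0, "grip": -0.2}, {"tx": 10.6, "ty": 2.2, "tz": 33.3, "ax": 0, "ay": 0, "az": 0, "grip": -0.2}, {"tx": 16.6, "ty": 3.5, "tz": 52.3, "ax": 0, "ay": 0, "az": 0, "grip": -0.2}, {"tx": 24.2, "ty": 5.1, "tz": 76, "ax": 0, "ay": 0, "az": 0, "grip": -0.2}, {"tx": 24.2, "ty": 5.1, "tz": 76, "ax": 0, "ay": 0, "az": 0, "grip": -0.2}]'

```text
time: 6.25
tool_pos: [0.4249, -0.3363, 0.1522]
ee_rot: [-0.104, 0.982, -0.018, -0.154]
ft_force: [0.9, -0.7, 1.2]
opening: 0.524
gripper_force: 15.0
```

```bash
python3 - <<'E'
from g import *
s=sense();print(s['opening'],s['gripper_force'],s['ft_force'])
# hold target assuming TCP is 10 mm below tile top: focus is 46-... blue middle is 26 mm below the top end
d=.010
f=cpt(-120,0,0);X,Y,Z=camR().T
top=f+Z*.026-X*.0045
print(f);go(top-Z*d,holdR())
E
```

```text
0.5235043402291141 14.994141161441803 [ 0.93530202 -0.66931427  1.17396286]
[ 0.50277987 -0.01441357  0.18395758]
shift [ 80.2 312.5  45.2] turn [  1.53   1.93 -88.11]
```

>>> arm_command --moves '[{"tx": 10, "ty": 10, "tz": 40, "ax": 0, "ay": 0, "az": 0, "grip": -0.2}, {"tx": 20, "ty": 35, "tz": 70, "ax": 0.1, "ay": 0.1, "az": -6, "grip": -0.2}, {"tx": 30, "ty": 65, "tz": 90, "ax": 0.3, "ay": 0.3, "az": -13, "grip": -0.2}, {"tx": 40, "ty": 95, "tz": 100, "ax": 0.4, "ay": 0.5, "az": -20, "grip": -0.2}, {"tx": 48, "ty": 120, "tz": 100, "ax": 0.5, "ay": 0.6, "az": -27, "grip": -0.2}, {"tx": 56, "ty": 145, "tz": 100, "ax": 0.6, "ay": 0.8, "az": -34, "grip": -0.2}, {"tx": 64, "ty": 170, "tz": 100, "ax": 0.7, "ay": 0.9, "az": -41, "grip": -0.2}, {"tx": 70, "ty": 190, "tz": 100, "ax": 0.8, "ay": 1, "az": -48, "grip": -0.2}]'

```text
time: 6.92
tool_pos: [0.4928, -0.1436, 0.2483]
ee_rot: [0.306, 0.937, 0.057, -0.157]
ft_force: [0.1, -0.5, -0.4]
opening: 0.527
gripper_force: 15.0
```

```bash
cat > f.py <<'E'
from g import *
def hold(d=.010,back=0,up=0,dy=0):
    f=cpt(-120,0,0);X,Y,Z=camR().T
    go(f+Z*(.026-d+up)-X*(.0045+back)+Y*dy,holdR())
E
python3 - <<'E'
from f import *
print(sense()['gripper_force']);hold(up=.05,back=.03)
E
```

```text
14.987358748912811
shift [ 23.3  75.8 -14.1] turn [  0.36   0.95 -39.77]
```

>>> arm_command --moves '[{"tx": 23, "ty": 20, "tz": 0, "ax": 0.1, "ay": 0.2, "az": -7, "grip": -0.2}, {"tx": 23, "ty": 40, "tz": 0, "ax": 0.2, "ay": 0.4, "az": -14, "grip": -0.2}, {"tx": 23, "ty": 60, "tz": -5, "ax": 0.3, "ay": 0.6, "az": -21, "grip": -0.2}, {"tx": 23, "ty": 76, "tz": -10, "ax": 0.3, "ay": 0.8, "az": -28, "grip": -0.2}, {"tx": 23, "ty": 76, "tz": -14, "ax": 0.4, "ay": 0.9, "az": -35, "grip": -0.2}, {"tx": 23, "ty": 76, "tz": -14, "ax": 0.4, "ay": 1, "az": -39.8, "grip": -0.2}, {"tx": 23, "ty": 76, "tz": -14, "ax": 0.4, "ay": 1, "az": -39.8, "grip": -0.2}]'

```text
time: 7.5
tool_pos: [0.5145, -0.0692, 0.2342]
ee_rot: [0.606, 0.776, 0.107, -0.137]
ft_force: [1.3, -0.6, 0.1]
opening: 0.527
gripper_force: 15.0
```

```bash
python3 - <<'E'
from f import *
print(sense()['gripper_force']);hold(up=.05,back=.03); hold()
c=cam('wrist');dump(c,'w4');save(c,'w4',k=1.5)
E
```

```text
14.995333850383759
shift [1.6 1.5 0. ] turn [-0.02 -0.07 -0.01]
shift [ -9.4  45.4 -36.7] turn [-0.02 -0.07 -0.01]
```

View pics/w4.png

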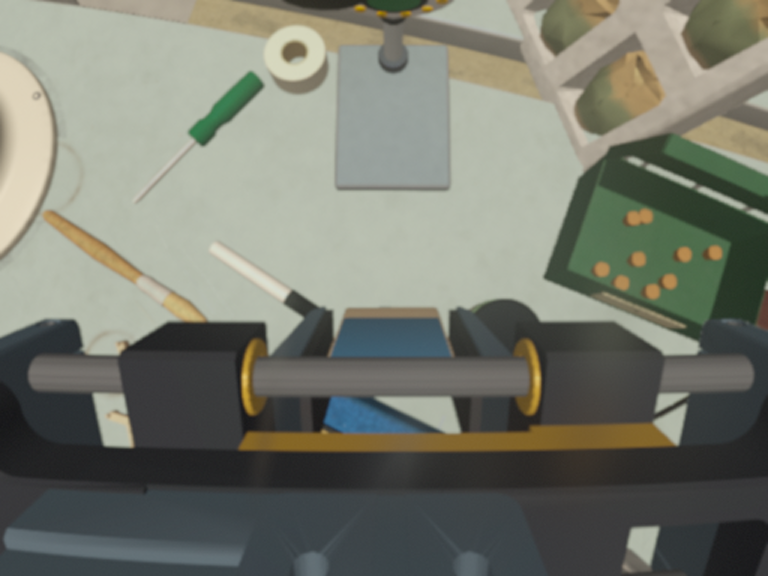

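The plate corners are at (338,45), (447,45), (450,188) and (335,188), square to the picture. The tile is held between the fingers, with its bare strip at rows 309 to 317 and x 345..438. I'll refine the stand pose and the tile-in-hand from this picture.

```bash
python3 - <<'E'
from f import *
c=load('w4');im=c['color'];s=sense();Rt=R.from_quat(s['ee_rot']).as_matrix();p=s['tool_pos']
g=im.astype(int)
for u in (240,260,280): print(u,[(v,*g[v,u]) for v in range(203,216)])
print([(u,*g[209,u]) for u in list(range(222,238))+list(range(286,300))])
def edge(a,b,n=40):  # strongest gradient perpendicular, not needed: coarse plate lines
    pass
gray=cv2.cvtColor(im,cv2.COLOR_RGB2GRAY)
pts=np.array([[[338/1.5,45/1.5]],[[447/1.5,45/1.5]],[[450/1.5,188/1.5]],[[335/1.5,188/1.5]]],np.float32)
q=cv2.cornerSubPix(gray,pts.copy(),(4,4),(-1,-1),(3,50,.01)).reshape(-1,2);print(q)
P=np.array([onz(c,*x,.017) for x in q]);print(P.round(4))
d=P[0]+P[1]-P[2]-P[3];e=P[1]+P[2]-P[0]-P[3]
print('len',np.linalg.norm(d)/2,np.linalg.norm(e)/2,'yaw',np.degrees(np.arctan2(d[1],d[0])),np.degrees(np.arctan2(e[1],e[0]))+90,'ctr',P.mean(0),'model ctr',LENS+.055*np.array([np.cos(np.radians(104)),np.sin(np.radians(104)),0]))
for d in (.006,.008,.010,.012): # predicted rows: bottom end back/front edges, glaze boundary
    f=lambda zt,xt,y=0: proj(c,p+Rt@np.array([xt,y,zt])).round(2)
    print(d,'back',f(.072-d,-.0045),'front',f(.072-d,.0045),'bound',f(.050-d,.0045),'sides',f(.060-d,.0045,.024),f(.060-d,.0045,-.024))
E
```

```text
240 [(203, np.int64(180), np.int64(187), np.int64(172)), (204, np.int64(172), np.int64(175), np.int64(159)), (205, np.int64(151), np.int64(145), np.int64(126)), (206, np.int64(139), np.int64(123), np.int64(98)), (207, np.int64(139), np.int64(121), np.int64(96)), (208, np.int64(140), np.int64(122), np.int64(97)), (209, np.int64(141), np.int64(124), np.int64(98)), (210, np.int64(136), np.int64(120), np.int64(97)), (211, np.int64(117), np.int64(109), np.int64(95)), (212, np.int64(85), np.int64(91), np.int64(92)), (213, np.int64(64), np.int64(81), np.int64(91)), (214, np.int64(62), np.int64(82), np.int64(91)), (215, np.int64(62), np.int64(83), np.int64(93))]
260 [(203, np.int64(174), np.int64(180), np.int64(165)), (204, np.int64(159), np.int64(160), np.int64(144)), (205, np.int64(144), np.int64(134), np.int64(114)), (206, np.int64(139), np.int64(121), np.int64(97)), (207, np.int64(139), np.int64(121), np.int64(96)), (208, np.int64(139), np.int64(122), np.int64(96)), (209, np.int64(141), np.int64(123), np.int64(98)), (210, np.int64(137), np.int64(121), np.int64(97)), (211, np.int64(118), 
[... 2539 characters left out ...]
[[0.3921 0.206  0.017 ]
 [0.4984 0.2331 0.017 ]
 [0.5319 0.0867 0.017 ]
 [0.4286 0.0612 0.017 ]]
len 0.14973159445030354 0.1080812104841799 yaw 103.50466224600052 104.09366928624601 ctr [0.46275723 0.14674031 0.017     ] model ctr [0.4621943  0.14836626 0.225     ]
0.006 back [260.75 214.88] front [260.68 204.2 ] bound [260.78 212.61] sides [292.22 208.36] [229.25 208.78]
0.008 back [260.76 215.66] front [260.69 204.9 ] bound [260.79 213.46] sides [292.51 209.13] [228.97 209.56]
0.01 back [260.77 216.45] front [260.7  205.61] bound [260.81 214.33] sides [292.81 209.92] [228.7  210.35]
0.012 back [260.78 217.26] front [260.71 206.33] bound [260.82 215.21] sides [293.11 210.72] [228.41 211.16]
```

```bash
sed -i 's/^LENS=.*/LENS=np.array([.4758,.0942,.225]); YAW=103.8/' g.py; python3 - <<'E'
from f import *
c=load('w4');s=sense();Rt=R.from_quat(s['ee_rot']).as_matrix();p=s['tool_pos']
f=lambda xt,y,zt: proj(c,p+Rt@np.array([xt,y,zt])/1).round(2)
print('tip corners pred',f(.016,.024,.017),f(.016,-.024,.017),f(.016,.0375,.017),f(-.016,.024,.017))
im=c['color'].astype(int);print('finger L/R inner, rows 200..215:')
for v in range(202,222,2): print(v,[int(im[v,u].sum()) for u in range(212,228)],[int(im[v,u].sum()) for u in range(292,310)])
from scipy.optimize import least_squares
# fit d, tilt, x offset from rows: front bottom 204.7, boundary 212.0 ; with x offset fixed 0 / +-1 mm
for x0 in (-.002,-.001,0,.001,.002):
    def res(q):
        d,t=q; P=lambda L:f(x0+.0045-(L-d)*np.sin(t),0,(L-d)*np.cos(t))[1]
        return [P(.072)-204.7,P(.050)-212.0]
    r=least_squares(res,[.008,0.],x_scale=[.001,.01],diff_step=1e-2); print(x0,r.x[0],np.degrees(r.x[1]),r.cost)
E
```

```text
tip corners pred [299.13 208.04] [222.53 208.56] [320.56 207.87] [297.74 254.77]
finger L/R inner, rows 200..215:
202 [534, 543, 543, 541, 540, 542, 545, 545, 545, 545, 547, 546, 546, 546, 546, 544] [542, 541, 542, 540, 538, 537, 534, 534, 532, 534, 534, 534, 535, 537, 539, 540, 540, 543]
204 [372, 417, 417, 407, 431, 487, 530, 540, 543, 546, 545, 546, 546, 546, 544, 546] [534, 538, 539, 537, 537, 537, 534, 531, 531, 529, 525, 502, 457, 415, 408, 432, 469, 502]
206 [232, 239, 241, 236, 258, 324, 381, 401, 404, 433, 487, 531, 547, 546, 547, 546] [502, 531, 537, 537, 534, 531, 504, 454, 409, 394, 387, 358, 297, 251, 244, 254, 271, 311]
208 [238, 236, 222, 206, 185, 177, 177, 174, 200, 298, 433, 521, 545, 546, 546, 540] [441, 502, 528, 534, 534, 524, 478, 367, 247, 193, 192, 191, 193, 210, 226, 238, 243, 248]
210 [232, 224, 198, 183, 168, 168, 164, 168, 187, 288, 431, 518, 542, 543, 540, 526] [395, 463, 513, 530, 533, 525, 476, 360, 232, 184, 180, 187, 185, 189, 209, 220, 241, 244]
212 [217, 192, 180, 167, 166, 164, 162, 156, 170, 260, 408, 510, 540, 541, 531, 495] [318, 401, 475, 519, 
[... 266 characters left out ...]
159, 158, 157, 151, 148, 160, 245, 399, 507, 538, 520, 459, 359] [252, 290, 369, 460, 518, 522, 466, 337, 203, 170, 168, 173, 175, 176, 177, 179, 186, 199]
218 [160, 160, 157, 154, 152, 144, 149, 145, 154, 238, 393, 505, 529, 490, 400, 299] [247, 263, 315, 403, 481, 509, 460, 328, 199, 163, 165, 167, 170, 171, 172, 171, 174, 179]
220 [154, 153, 150, 150, 149, 146, 141, 142, 147, 225, 381, 490, 495, 427, 328, 264] [251, 255, 278, 346, 436, 485, 450, 315, 186, 158, 165, 163, 163, 168, 168, 170, 170, 174]
-0.002 0.0 0.0 0.2630499999999916
-0.001 0.0 0.0 1.087249999999976
0 0.0058125 0.0 0.2972500000000019
0.001 0.009125000000000001 0.0 0.38439999999998803
0.002 0.0123125 0.0 0.46329999999998916
```

```bash
python3 - <<'E'
from f import *
hold(d=.0085,back=.0006)
E
```

```text
shift [ -9.5  43.7 -35.7] turn [-0.01 -0.03 -0.53]
```

>>> arm_command --moves '[{"tx": -3, "ty": 14, "tz": -12, "ax": 0, "ay": 0, "az": -0.2, "grip": -0.2}, {"tx": -6, "ty": 28, "tz": -23, "ax": 0, "ay": 0, "az": -0.4, "grip": -0.2}, {"tx": -8, "ty": 38, "tz": -31, "ax": 0, "ay": 0, "az": -0.5, "grip": -0.2}, {"tx": -9.5, "ty": 43.7, "tz": -35.7, "ax": 0, "ay": 0, "az": -0.5, "grip": -0.2}, {"tx": -9.5, "ty": 43.7, "tz": -35.7, "ax": 0, "ay": 0, "az": -0.5, "grip": -0.2}, {"tx": -9.5, "ty": 43.7, "tz": -35.7, "ax": 0, "ay": 0, "az": -0.5, "grip": -0.2}, {"tx": -9.5, "ty": 43.7, "tz": -35.7, "ax": 0, "ay": 0, "az": -0.5, "grip": -0.2}]'

```text
time: 8.13
tool_pos: [0.5064, -0.0263, 0.1989]
ee_rot: [0.607, 0.775, 0.107, -0.136]
ft_force: [0.5, 0.0, 0.1]
opening: 0.525
gripper_force: 15.0
```

```bash
python3 - <<'E'
from f import *
s=sense();print(s['gripper_force'],s['ft_force'],abs(s['dq']).max());hold(d=.0085,back=.0006)
S=cam('side');T=cam('top');W=cam('wrist')
a=cv2.resize(S['color'][100:190,190:310],(400,300),interpolation=cv2.INTER_CUBIC);b=cv2.resize(W['color'][0:260,100:446],(400,300))
m=np.hstack([a,b]);cv2.imwrite('pics/fin.png',m[...,::-1])
X,Y,Z=camR().T;f=cpt(-120,0,0)
for x,y in((26,24),(26,-24),(-46,24),(-46,-24)): print(proj(S,f+Z*x/1000+Y*y/1000-X*.009)*[400/120,300/90]-np.array([190,100])*400/120)
im=W['color'].astype(int)
print([(v,*im[v,260]) for v in range(202,214)])
E
```

```text
14.994316846132278 [0.50819273 0.00867717 0.08025288] 0.005520881616044006
shift [-1.1  0.5 -0.2] turn [ 0.02  0.04 -0.03]
[165.37617627 201.57636484]
[205.8437798  186.11464569]
[150.95546176 246.40635229]
[190.11026284 230.82672013]
[(202, np.int64(179), np.int64(185), np.int64(170)), (203, np.int64(173), np.int64(179), np.int64(164)), (204, np.int64(158), np.int64(159), np.int64(143)), (205, np.int64(141), np.int64(131), np.int64(112)), (206, np.int64(135), np.int64(118), np.int64(94)), (207, np.int64(136), np.int64(119), np.int64(94)), (208, np.int64(137), np.int64(120), np.int64(94)), (209, np.int64(138), np.int64(120), np.int64(95)), (210, np.int64(133), np.int64(117), np.int64(94)), (211, np.int64(115), np.int64(106), np.int64(92)), (212, np.int64(83), np.int64(89), np.int64(90)), (213, np.int64(63), np.int64(80), np.int64(88))]
```

View pics/fin.png

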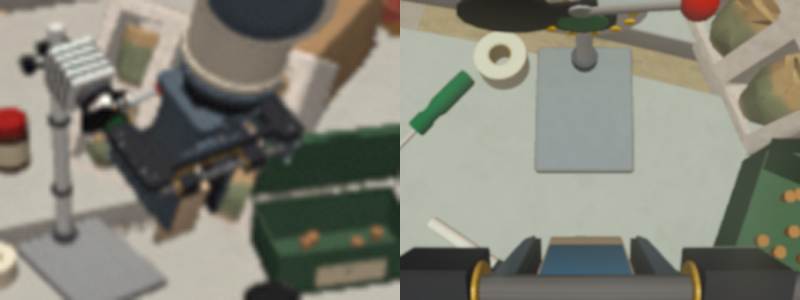

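The tile is held in front of the lens with its blue face towards it. Its lower corners in the side crop, near (155,243) and (192,232), match the prediction, and the knob is over at the side. One last 1 mm trim and a rest before handing in.

>>> arm_command --moves '[{"tx": -1, "ty": 0.5, "tz": 0, "ax": 0, "ay": 0, "az": 0, "grip": -0.2}, {"tx": -1, "ty": 0.5, "tz": 0, "ax": 0, "ay": 0, "az": 0, "grip": -0.2}, {"tx": -1, "ty": 0.5, "tz": 0, "ax": 0, "ay": 0, "az": 0, "grip": -0.2}, {"tx": -1, "ty": 0.5, "tz": 0, "ax": 0, "ay": 0, "az": 0, "grip": -0.2}, {"tx": -1, "ty": 0.5, "tz": 0, "ax": 0, "ay": 0, "az": 0, "grip": -0.2}, {"tx": -1, "ty": 0.5, "tz": 0, "ax": 0, "ay": 0, "az": 0, "grip": -0.2}, {"tx": -1, "ty": 0.5, "tz": 0, "ax": 0, "ay": 0, "az": 0, "grip": -0.2}, {"tx": -1, "ty": 0.5, "tz": 0, "ax": 0, "ay": 0, "az": 0, "grip": -0.2}]'

```text
time: 8.95
tool_pos: [0.5048, -0.0252, 0.1984]
ee_rot: [0.608, 0.775, 0.107, -0.137]
ft_force: [-1.3, -0.2, -0.4]
opening: 0.527
gripper_force: 15.0
```

```bash
python3 - <<'E'
from f import *
s=sense();print(s['gripper_force'],abs(s['dq']).max());hold(d=.0085,back=.0006)
print(arm.hand_in())
E
```

```text
14.994223415851593 0.0016764567069196996
shift [ 0.5 -0.6  0.3] turn [-0.01 -0.02  0.02]
the job is handed in; nothing more can be done
None
```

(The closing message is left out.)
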